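Close off a downdraft sanding box and hold its self-closing gate at the index clip

TASK

Get the downdraft sanding box ready: lay the blanking board (the plywood board with the batten handle) into the open bay in the top of the box so that it lies flat on its ledges, flush with the top, without dropping it in, and let go of it. Then pull the upright grip of the self-closing suction gate out until the slide's pointer lines up with the middle of the index clip on the scale and keep holding it there: finish with the grip still in the fingers, because the spring shuts the gate when it is let go. Leave the index clip and everything else on the bench where they are.

Things in the scene. Friction and masses are not known exactly. Their poses are not given: they have to be found in the camera images.
- blank_handle (a point): Middle of the wooden batten handle (120 mm along x, 22 mm along y, 34 mm high) on the loose plywood blanking board. The point is 26 mm above the board's underside and 17 mm below the handle's top. x lies along the board, z up; turned half round it is the same. Starts flat on the bench to the left of the box, its x within 0.3 rad of world x.
- bay (a point): Centre of the open bay in the sanding box's top, at the level of its ledges (91 mm above the bench); x along the bay, away from the robot; y left; z up. The bay is 246 mm (x) x 110 mm (y), 9 mm deep down to ledges 15 mm wide all round: the board has 5 mm of play on each side and lies flush with the rim (100 mm above the bench). blank_handle is then 26 mm above this point.
- gate_grip (a point): Point on the axis of the gate's grip, 125 mm above the bench. The grip is an upright round black sleeve, 18 mm thick, from 96 to 152 mm above the bench, at the end of the flat steel slide (top edge at 85 mm). Shut, it stands 45 mm in front (-x) of the gate body, 30 mm beside the outside of the box. The gate, scale and box around it are at most 100 mm high. Axes as bay.
- gate_slide (a joint): Opening of the gate in m: 0 shut (as at the start), grows as the grip is pulled straight along -x of bay (towards the robot), 0.063 at the end stop. A spring always pulls it shut: 4 N when shut plus 0.9 N per 10 mm of opening, friction 0.5 N.
- gate_pointer (a point): Tip of the small pointer fixed to the slide at the foot of the grip, pointing to the scale strip; 88 mm above the bench, 21 mm to the -y side of the grip's axis. Moves with the grip. Axes as bay.
- index_mark (a point): The mark: middle of the index clip's edge, 88 mm above the bench. The clip is dark steel, 10 mm wide along x, up to 95 mm high, with a line across its middle and a brass thumbscrew, on the steel scale strip beside the slide, 28 to 52 mm out (-x) from the shut pointer; a knock can shift it. The pointer is at the mark when gate_pointer has this point's x along bay's axes. Axes as bay.
- blank: The blanking board that carries that handle: plywood, 236 mm (x) x 100 mm (y) x 9 mm, 43 mm high with the handle, 0.15 to 0.31 kg; origin at the middle of its underside, axes as blank_handle.
- sanding_box: The fixed plywood box, 270 x 300 x 100 mm high, origin on the bench under its middle, axes as bay, which is 83 mm to its +y side; to the -y side the top is a perforated panel flush with the rim. The aluminium gate body (110 mm along x, 22 mm thick, 100 mm high) stands at its -y side, 180 mm from the middle; a grey duct, lower than 100 mm, goes from there into the bench.
- sanding_block: Bystander: cork and wood sanding block, 105 x 62 x 36 mm, lying on the perforated panel; origin under its middle.
- offcut: Bystander: plain plywood offcut without handle, 200 x 88 x 9 mm, flat on the bench; origin under its middle.
- paint_tin: Bystander: paint tin, 96 mm diameter, 116 mm high; origin under its middle.
- spray_can: Bystander: spray can, 64 mm diameter, 190 mm high; origin under its middle.
- screw_jar: Bystander: glass jar with steel lid, 72 mm diameter, 85 mm high; origin under its middle.
- tape_roll: Bystander: roll of masking tape lying flat, 96 mm diameter, 25 mm high; origin under its middle.
- putty_knife: Bystander: putty knife, 200 mm long, flat on the bench in front on the right; origin under its middle.

How it is judged (in metres and radians):
On the way, in this order (a step that is already met when the one before it is completed fails the run):
1. the blanking board lies flat in the bay on its ledges, let go, with the gate still shut (x of blank_handle in the frame of bay between -0.008 and 0.008 m and y of blank_handle in the frame of bay between -0.008 and 0.008 m and z of blank_handle in the frame of bay between 0.022 and 0.03 m and angle between blank_handle's own z axis and vertical below 0.025 rad and angle between the x axis of blank_handle and the x axis of bay, either way round below 0.09 rad and contact force between the fingers and blank below 0.2 N and value of joint gate_slide below 0.006 m), for 0.3 s.
2. the gate is pulled out by the fingers until its pointer is at the index clip (x of gate_pointer in the frame of index_mark between -0.005 and 0.005 m and velocity of joint gate_slide between -0.01 and 0.01 m/s and contact force between the fingers and gate_slide above 3 N), for 0.3 s.
At the end, for the whole second after the job is handed in: The board rests in the bay: within 8 mm of its centre, 4 mm in height, level to 0.025 rad, along it to 0.09 rad, and not touched by the fingers; the gate's pointer stands still within 5 mm of the middle of the index clip, and the fingers hold the slide with at least 3 N (all of step 2 and x of blank_handle in the frame of bay between -0.008 and 0.008 m and y of blank_handle in the frame of bay between -0.008 and 0.008 m and z of blank_handle in the frame of bay between 0.022 and 0.03 m and angle between blank_handle's own z axis and vertical below 0.025 rad and angle between the x axis of blank_handle and the x axis of bay, either way round below 0.09 rad and contact force between the fingers and blank below 0.2 N); the arm keeps its last pose, push and grip.
It fails at once if the blanking board is dropped (falls free faster than 0.7 m/s, about 25 mm) (contact force between anything else and blank below 0.02 N and linear speed of blank above 0.7 m/s).
It fails at once if the index clip is shifted by more than 4 mm (distance of index_mark from where it was at the start of the episode above 0.004 m).
It fails at once if another thing on the bench is shifted by more than 30 mm (distance of any of sanding_block, offcut, paint_tin, spray_can, screw_jar, tape_roll, putty_knife from where it was at the start of the episode above 0.03 m).
It also fails if it takes over 61 s, if anything falls off the work surface, if the arm or the gripper's body presses on something with over 40 N, if the wrist force passes 120 N, or if a joint passes its speed limit or range.

ROBOT

A 6-joint arm with a two-finger parallel gripper is mounted at the origin on the work surface. World frame = base frame: x ahead of the robot, y to its left, z up, the work surface at z = 0. Lengths are in mm, angles in rad, forces in N, time in s.
With the tool pointing down it reaches from about 275 to 1000 mm from the base axis. Payload 8.4 kg.
Tool frame: the origin (TCP) lies at the very end of the fingers, on their centre line; the grasp point (between the pads) lies 19 mm behind it (r.pinch_z is the distance from the TCP to the grasp point, in mm); z points along the fingers, y is the direction in which the jaws open and shut (so a half turn about z gives the same grasp; the last joint's range is limited). The gripper opens to 85 mm and grips with 20 to 120 N. Pads are 22 mm wide; open, the fingers measure 114 mm over their backs; the gripper's body (76 mm by 85 mm) begins 54 mm behind the grasp point. The pads swing forward as they close: fully open they stand 13 mm farther back than shut.
Start: joints at [1.262, 0.353, 1.633, -0, 1.155, -0.002], TCP at [188.755, 595.818, 231.281] pointing down, gripper open.
Joint ranges: [-2.63, 2.63], [-0.92, 2.1], [0.06, 2.66], [-1.3, 4.44], [0, 2.69], [-3.02, 3.02]. Speed limits (rad/s): [2.22, 2.22, 2.79, 3.14, 3.14, 3.14].

INTERFACE

Orientations are given as [roll, pitch, yaw] about the fixed x, y, z axes, in that order (R = Rz(yaw) Ry(pitch) Rx(roll)).
In Python, from rig import r, optics gives the robot as it stands.
- The arm moves only by the shell command python3 -m creep 'ROWS' [FORCE]. ROWS is JSON, a list of rows, each an object with "dp": the shift along the tool's x, y, z in mm, a list of three; "angular": the turn, a rotation vector about the tool's x, y, z in rad, a list of three; "fingers": the finger opening in mm, from 0 to 85.4. In form: [{"dp": [dx, dy, dz], "angular": [wx, wy, wz], "fingers": fingers}, ...]. A call has 1 to 5 rows; each row is the pose to reach, as a shift and turn from the pose commanded when the call began, along the tool's axes at that moment; what a row does not reach only later rows make up. A row lasts 1/12 s, in which the tool goes at most 41.7 mm and 7.16 degrees, less where a joint would pass 70% of its speed; a pose out of reach is approached as far as the arm can. A call with a gripper value outside its range is refused whole. The fingers move at their own pace and stop on an object; FORCE is the grip in N (left out, the last holds). Time passes only in rows, so rows that repeat a pose let the fingers close. It gives the time, the measured TCP pose, the force and the opening at its end, in the units of the state.
- r.sense(): the state, without advancing time (a new reading comes with each control period).
- optics.grab_frame(name): name is "side" or "top" or "wrist"; returns the picture (480x640x3 uint8, blue, green, red); there is no depth.
- optics.camera_params(name): a dict with "fx", "fy", "cx", "cy" (pixels), "eye" and "rotation" of the camera in the world; the wrist camera has in their place "T_tool_cam" (4x4, takes a point from camera to tool coordinates, whose origin is the TCP and whose axes are the flange's). Camera axes: x right, y up, looking along -z (the intrinsics and any distortion apply to the point x, -y, -z); pixel columns grow to the right and rows downward; lengths in mm; the calibration is good to about 2 mm. A picture is of the moment at which its call begins: read the wrist's pose just before it. camera_params takes no time and is no camera call.
- r.sign_off(): hands the job in, once; it reports no verdict.
The state is a dict: "clock": time; "qpos": joint angles; "qvel": joint speeds; "joint_efforts": joint torques, N m; "eef_pos": TCP position; "tcp_rot": TCP orientation; "contact_force": force on the tool from outside, world axes, zero at the start; "wrist_torque": the same for the moment, N m; "opening": opening from 0.0 (shut) to 1.0 (fully open).
Only numpy, scipy, OpenCV 4.12 (cv2) and the standard library are available. Lean on these libraries where they do the work, as an engineer would, in place of code of your own. Each camera call takes 0.05 s, during which the arm holds its last target.

## Working session

There is one attempt and no reset: what is moved stays moved. The work goes in short steps, Python scripts to look and compute and a shell command to move; the robot and the scene stay as the last step left them, time stands still between calls to the robot, and variables do not carry over. Pictures are saved under pics/ and viewed, and the job is handed in when it is done.

```bash
ls; mkdir -p pics
python3 - <<'E'
from rig import r, optics
import cv2
print(r.sense(), r.pinch_z)
for n in("side","top","wrist"):
    print(n,optics.camera_params(n))
    cv2.imwrite(f"pics/{n}0.png",optics.grab_frame(n))
E
```

```text
pics
{'clock': 0.0, 'qpos': array([ 1.26160572e+00,  3.53627794e-01,  1.63410163e+00,  2.27082120e-05,
        1.15517934e+00, -2.38350774e-03]), 'qvel': array([-0.00101402,  0.00157331,  0.00033194,  0.00197701,  0.00084388,
       -0.00020235]), 'joint_efforts': array([ 2.19814472e-03, -6.05229163e+01, -3.42087436e+01,  3.25415467e-04,
        8.73814017e-03,  5.06754941e-05]), 'eef_pos': array([188.60717484, 595.39232103, 230.58829109]), 'tcp_rot': array([-3.14027660e+00, -2.38998150e-05,  2.83477636e+00]), 'contact_force': array([-0.75509072, -0.45833972,  0.32229706]), 'wrist_torque': array([ 0.00887274,  0.01380822, -0.00973577]), 'opening': 0.9979618755100281} 18.700000000000003
side {'fx': 606.9961614370866, 'fy': 606.9961614370866, 'cx': 324.5432250716824, 'cy': 241.2530081791542, 'eye': array([  411.40177728, -1509.17040407,  1058.32238829]), 'rotation': array([ 1.00068948, -0.00972287, -0.06372005])}
top {'fx': 437.16722732408374, 'fy': 437.16722732408374, 'cx': 318.83027463564025, 'cy': 240.66179665349952, 'eye': array([ 310.99732745,   20.35591636, 1481.673254  ]), 'rotation': array([ 0.1354415 , -0.00963323, -1.54887411])}
wrist {'fx': 385.2052955085492, 'fy': 385.2052955085492, 'cx': 313.69469831463016, 'cy': 241.67084239210607, 'T_tool_cam': array([[ 1.67636501e-03,  9.61847091e-01,  2.73582463e-01,
         7.06331212e+01],
       [ 9.99998227e-01, -1.84697105e-03,  3.66038410e-04,
         8.66561506e-02],
       [ 8.57371870e-04,  2.73581365e-01, -9.61848482e-01,
        -1.42169920e+02],
       [ 0.00000000e+00,  0.00000000e+00,  0.00000000e+00,
         1.00000000e+00]])}
```

View pics/side0.png

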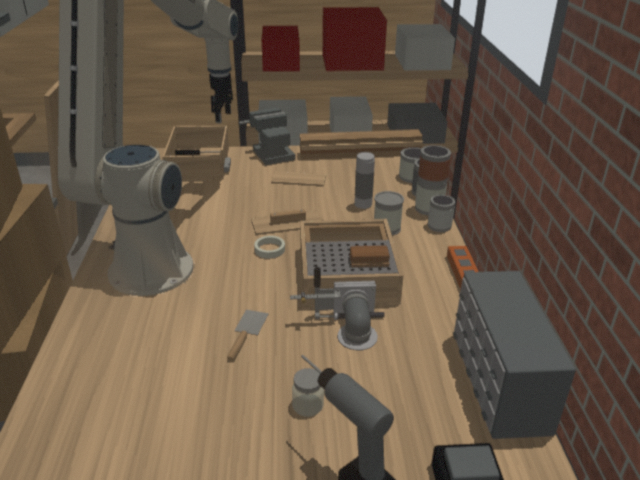

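View pics/top0.png

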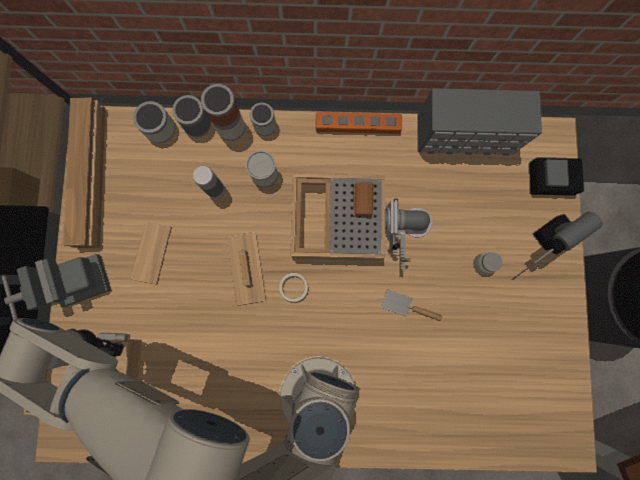

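View pics/wrist0.png

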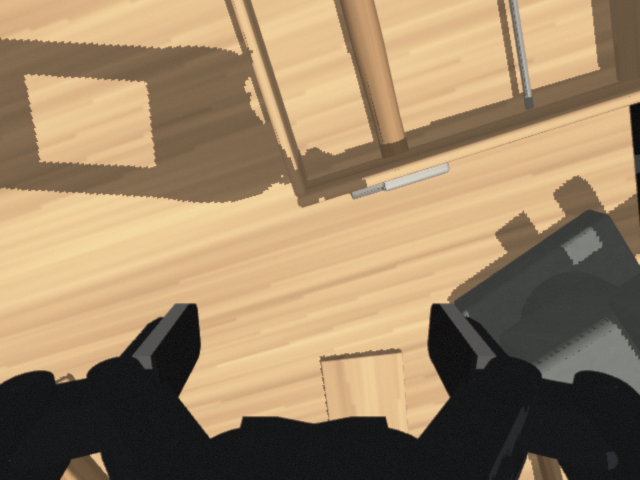

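```bash
cat > h.py <<'E'
import numpy as np, cv2
from scipy.spatial.transform import Rotation as Ro
from rig import r, optics
def Re(e): return Ro.from_euler('xyz',e).as_matrix()
def cam(n,s=None):
    p=optics.camera_params(n)
    K=(p['fx'],p['fy'],p['cx'],p['cy'])
    if n=='wrist':
        s=s or r.sense(); T=np.eye(4); T[:3,:3]=Re(s['tcp_rot']); T[:3,3]=s['eef_pos']
        M=T@p['T_tool_cam']; return K,M[:3,:3],M[:3,3]
    return K,Re(p['rotation']),np.array(p['eye'])
def ray(c,uv):
    (fx,fy,cx,cy),R,e=c
    u,v=uv; d=R@np.array([(u-cx)/fx,-(v-cy)/fy,-1.]); return e,d
def onz(c,uv,z):
    e,d=ray(c,uv); return e+d*(z-e[2])/d[2]
def proj(c,P):
    (fx,fy,cx,cy),R,e=c
    q=R.T@(np.array(P,float)-e); return np.array([cx+fx*q[0]/-q[2], cy-fy*q[1]/-q[2]])
def tri(c1,uv1,c2,uv2):
    e1,d1=ray(c1,uv1);e2,d2=ray(c2,uv2)
    A=np.c_[d1,-d2]; t=np.linalg.lstsq(A,e2-e1,rcond=None)[0]
    return (e1+d1*t[0]+e2+d2*t[1])/2, np.linalg.norm(e1+d1*t[0]-e2-d2*t[1])
def go(pos,yaw,s=None):
    "shift/turn from the present pose to TCP pos, pointing down with tool yaw (rpy [pi,0,yaw])"
    s=s or r.sense(); R=Re(s['tcp_rot'])
    dp=R.T@(np.array(pos,float)-s['eef_pos'])
    rv=Ro.from_matrix(R.T@Re([np.pi,0,yaw])).as_rotvec()
    print('dp',dp.round(1),'ang',rv.round(3))
E
python3 - <<'E'
from h import *
c=cam('top'); print(proj(c,[0,0,0]),proj(c,[188,595,231])); print(proj(cam('side'),[0,0,0]))
im=cv2.imread('pics/top0.png')
cv2.imwrite('pics/topA.png',cv2.resize(im[170:310,220:440],None,fx=3.6,fy=3.6,interpolation=cv2.INTER_CUBIC))
im=cv2.imread('pics/side0.png')
cv2.imwrite('pics/sideA.png',cv2.resize(im[200:350,240:410],None,fx=4,fy=4,interpolation=cv2.INTER_CUBIC))
E
```

```text
[318.60346967 396.56718622] [107.47502002 340.19340004]
[151.60371552 270.69741041]
```

View pics/topA.png

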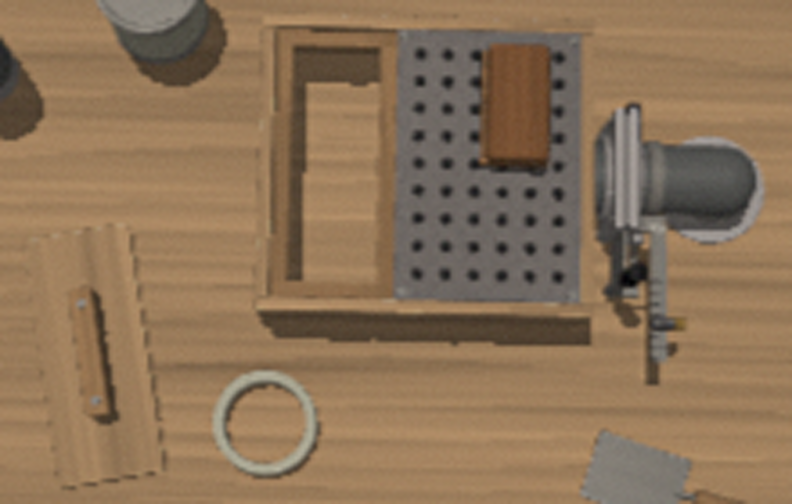

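View pics/sideA.png

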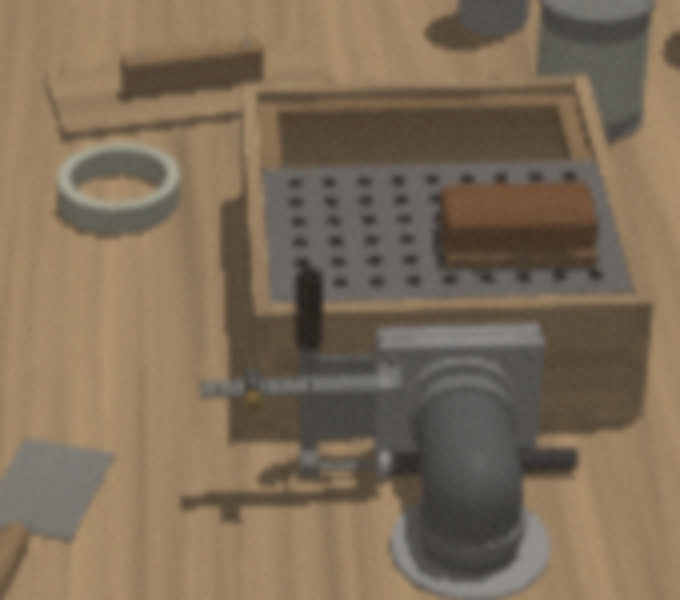

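The zoomed top view shows the handle's ends at crop pixels (82,290) and (98,415). The bay opening runs from (275,30) to (396,298), and the grip is near (632,275).

Run:
```python
from h import *
c=cam('top')
f=lambda u,v,z: onz(c,(u/3.6+220,v/3.6+170),z).round(1)
a=f(82,290,43);b=f(98,415,43);print(a,b,(a+b)/2,np.degrees(np.arctan2((a-b)[1],(a-b)[0])))
q=[f(u,v,0) for u,v in((38,238),(128,226),(162,470),(67,487))];print(np.array(q),np.mean(q,0))
q=[f(u,v,100) for u,v in((275,30),(396,30),(396,298),(268,298))];print(np.array(q),np.mean(q,0))
print(f(632,275,140))
```

```text
[468.5 261.4  43. ] [354.6 241.7  43. ] [411.55 251.55  43.  ] 9.812725821052757
[[521.9 312.6   0. ]
 [535.4 227.7   0. ]
 [306.3 186.6   0. ]
 [288.7 274.2   0. ]] [413.075 250.275   0.   ]
[[702.3  88.6 100. ]
 [705.  -20.7 100. ]
 [461.5 -25.2 100. ]
 [458.9  87.8 100. ]] [581.925  32.625 100.   ]
[ 481.7 -226.5  140. ]
```

Run:
```python
from h import *
go([411,251,200],3.313)
```

```text
dp [-316.  -261.2   31. ] ang [-0.001 -0.    -0.478]
```

```bash
python3 -m creep '[{"dp":[-30,-25,3],"angular":[0,0,-0.1],"fingers":85},{"dp":[-60,-50,6],"angular":[0,0,-0.2],"fingers":85},{"dp":[-90,-75,9],"angular":[0,0,-0.3],"fingers":85},{"dp":[-120,-100,12],"angular":[0,0,-0.4],"fingers":85},{"dp":[-150,-124,15],"angular":[0,0,-0.478],"fingers":85}]' 40
python3 - <<'E'
from h import *
go([411,251,200],3.313)
E
```

```text
clock: 0.57
eef_pos: [294.7, 430.5, 215.9]
tcp_rot: [-3.141, -0.0, -2.965]
contact_force: [0.7, 0.2, -0.7]
opening: 0.998
dp [ -82.9 -197.2   16. ] ang [-0.    -0.     0.006]
```

```bash
python3 -m creep '[{"dp":[-16,-38,3],"angular":[0,0,0],"fingers":85},{"dp":[-32,-76,6],"angular":[0,0,0],"fingers":85},{"dp":[-48,-114,9],"angular":[0,0,0],"fingers":85},{"dp":[-64,-152,12],"angular":[0,0,0],"fingers":85},{"dp":[-81,-190,15],"angular":[0,0,0],"fingers":85}]' && python3 -m creep '[{"dp":[0,-3,0],"angular":[0,0,0],"fingers":85},{"dp":[0,-3,0],"angular":[0,0,0],"fingers":85}]'
python3 - <<'E'
from h import *
s=r.sense();cv2.imwrite('pics/w1.png',optics.grab_frame('wrist'));np.save('w1.npy',s,allow_pickle=True)
print(s['eef_pos'],s['tcp_rot'])
E
```

```text
clock: 0.98
eef_pos: [406.9, 257.1, 201.2]
tcp_rot: [3.142, 0.0, -2.97]
contact_force: [2.0, 0.5, 0.1]
opening: 0.995
clock: 1.15
eef_pos: [407.7, 253.9, 201.0]
tcp_rot: [-3.141, -0.001, -2.975]
contact_force: [-0.4, 0.9, -0.1]
opening: 0.995
[407.70273165 253.88514854 201.02904123] [-3.14118803e+00 -6.29307733e-04 -2.97470378e+00]
```

View pics/w1.png

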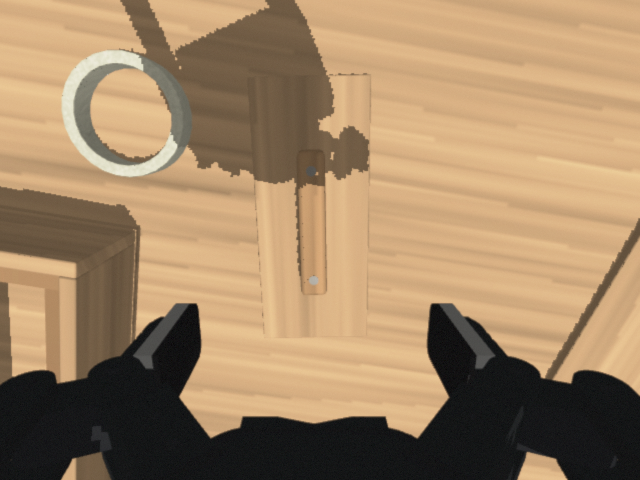

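The wrist view shows the board with its handle screws at (312,172) and (313,280). Its corners are at (249,74), (370,74), (367,337) and (265,337).

Run:
```python
from h import *
s=np.load('w1.npy',allow_pickle=True).item()
c=cam('wrist',s)
a=onz(c,(312,171.5),43);b=onz(c,(313.5,280.5),43);print(a,b,(a+b)/2,np.linalg.norm(a-b),np.arctan2((b-a)[1],(b-a)[0]))
q=np.array([onz(c,p,9) for p in((249,74),(370,74),(367,337),(265,337))]);print(q.round(1),q.mean(0));
for i,j in((0,3),(1,2)): d=q[j]-q[i];print(np.linalg.norm(d),np.arctan2(d[1],d[0]))
for z in(43,):
  print(onz(c,(298,151),z),onz(c,(323,150),z),onz(c,(326,294),z),onz(c,(303,294),z))
# box corner visible (138,228)?
print(onz(c,(138,228),100))
```

```text
[366.94724959 246.09129691  43.        ] [455.31629009 262.28973664  43.        ] [411.13176984 254.19051678  43.        ] 89.84139785153454 0.181291845103248
[[302.4 183.7   9. ]
 [286.1 279.4   9. ]
 [517.6 325.4   9. ]
 [534.3 227.9   9. ]] [410.10868456 254.11645192   9.        ]
236.0985032876565 0.18855780834790167
236.0235089879203 0.19605359663936298
[353.55944779 233.04549053  43.        ] [349.64440643 251.63436584  43.        ] [465.53813969 274.70966079  43.        ] [468.80306968 255.60935544  43.        ]
[416.29705819 140.01822742 100.        ]
```

Run:
```python
from h import *
go([410.6,254.1,70],3.332)
```

```text
dp [ -3.2  -1.8 131.2] ang [ 0.    -0.    -0.022]
```

```bash
python3 -m creep '[{"dp":[-3,-2,30],"angular":[0,0,-0.022],"fingers":80},{"dp":[-3,-2,60],"angular":[0,0,-0.022],"fingers":70},{"dp":[-3,-2,90],"angular":[0,0,-0.022],"fingers":60},{"dp":[-3,-2,120],"angular":[0,0,-0.022],"fingers":60},{"dp":[-3,-2,131],"angular":[0,0,-0.022],"fingers":60}]' ; python3 -m creep '[{"dp":[0,0,0],"angular":[0,0,0],"fingers":60}]'
python3 - <<'E'
from h import *
s=r.sense();cv2.imwrite('pics/w2.png',optics.grab_frame('wrist'));np.save('w2.npy',s,allow_pickle=True)
go([410.6,254.1,14],3.332)
E
```

```text
clock: 1.62
eef_pos: [407.6, 255.0, 67.0]
tcp_rot: [-3.14, -0.004, -2.946]
contact_force: [-1.1, -0.8, 0.2]
opening: 0.708
clock: 1.7
eef_pos: [407.6, 254.9, 67.6]
tcp_rot: [-3.14, -0.005, -2.946]
contact_force: [0.2, -0.9, 1.0]
opening: 0.703
dp [-1.8 -1.5 55.2] ang [-0.001 -0.003  0.005]
```

View pics/w2.png

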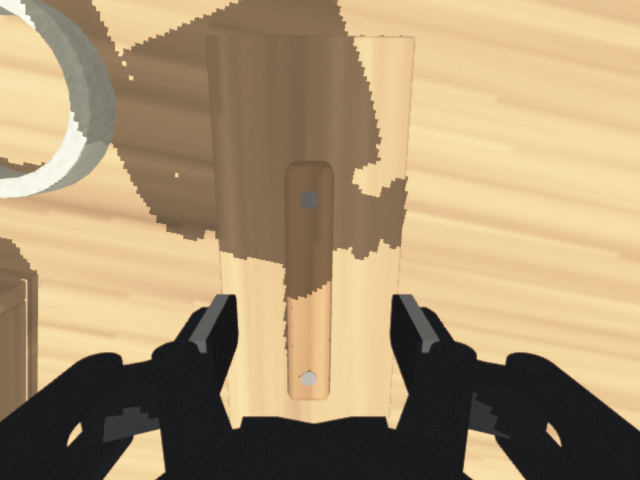

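Run:
```python
from h import *
s=np.load('w2.npy',allow_pickle=True).item()
c=cam('wrist',s)
a=onz(c,(309,200),43);b=onz(c,(309,378),43);print(a,b,(a+b)/2,np.linalg.norm(a-b),np.arctan2((b-a)[1],(b-a)[0]))
```

```text
[366.63768225 245.31934016  43.        ] [454.58627981 262.56818667  43.        ] [410.61198103 253.94376342  43.        ] 89.62409563513133 0.19366604658658818
```

Consistent at (410.6, 254.0), yaw 0.19. I'll descend and grip.

```bash
python3 -m creep '[{"dp":[-2,-1.5,25],"angular":[0,0,0],"fingers":60},{"dp":[-2,-1.5,45],"angular":[0,0,0],"fingers":60},{"dp":[-2,-1.5,53],"angular":[0,0,0],"fingers":60},{"dp":[-2,-1.5,53],"angular":[0,0,0],"fingers":60}]' ; python3 -m creep '[{"dp":[0,0,0],"angular":[0,0,0],"fingers":15},{"dp":[0,0,0],"angular":[0,0,0],"fingers":10},{"dp":[0,0,0],"angular":[0,0,0],"fingers":10},{"dp":[0,0,0],"angular":[0,0,0],"fingers":10},{"dp":[0,0,0],"angular":[0,0,0],"fingers":10}]' 60;python3 -m creep '[{"dp":[0,0,0],"angular":[0,0,0],"fingers":10},{"dp":[0,0,0],"angular":[0,0,0],"fingers":10}]'
```

```text
clock: 2.08
eef_pos: [411.9, 253.9, 16.9]
tcp_rot: [-3.141, -0.001, -2.948]
contact_force: [-0.6, 0.6, -0.3]
opening: 0.705
clock: 2.5
eef_pos: [413.4, 254.1, 18.7]
tcp_rot: [3.141, 0.002, -2.949]
contact_force: [-1.3, 0.0, 7.8]
opening: 0.245
clock: 2.67
eef_pos: [413.4, 254.1, 18.7]
tcp_rot: [3.141, 0.002, -2.949]
contact_force: [-2.2, -0.7, 7.8]
opening: 0.245
```

```bash
python3 -m creep '[{"dp":[0,0,-5],"angular":[0,0,0],"fingers":10},{"dp":[0,0,-15],"angular":[0,0,0],"fingers":10},{"dp":[0,0,-30],"angular":[0,0,0],"fingers":10},{"dp":[0,0,-50],"angular":[0,0,0],"fingers":10},{"dp":[0,0,-70],"angular":[0,0,0],"fingers":10}]' 90;  python3 -m creep '[{"dp":[0,0,-25],"angular":[0,0,0],"fingers":10},{"dp":[0,0,-50],"angular":[0,0,0],"fingers":10},{"dp":[0,0,-70],"angular":[0,0,0],"fingers":10},{"dp":[0,0,-80],"angular":[0,0,0],"fingers":10},{"dp":[0,0,-80],"angular":[0,0,0],"fingers":10}]';python3 - <<'E'
from h import *
s=r.sense();cv2.imwrite('pics/w3.png',optics.grab_frame('wrist'));np.save('w3.npy',s,allow_pickle=True)
go([481,32.6,168],np.pi)
E
```

```text
clock: 3.08
eef_pos: [412.1, 253.1, 88.6]
tcp_rot: [-3.141, -0.001, -2.948]
contact_force: [1.2, 0.3, -2.3]
opening: 0.238
clock: 3.5
eef_pos: [413.6, 254.1, 170.0]
tcp_rot: [3.14, 0.004, -2.948]
contact_force: [-0.0, -0.3, -2.5]
opening: 0.237
dp [-2.44e+01 -2.30e+02  2.00e-01] ang [0.001 0.002 0.193]
```

View pics/w3.png

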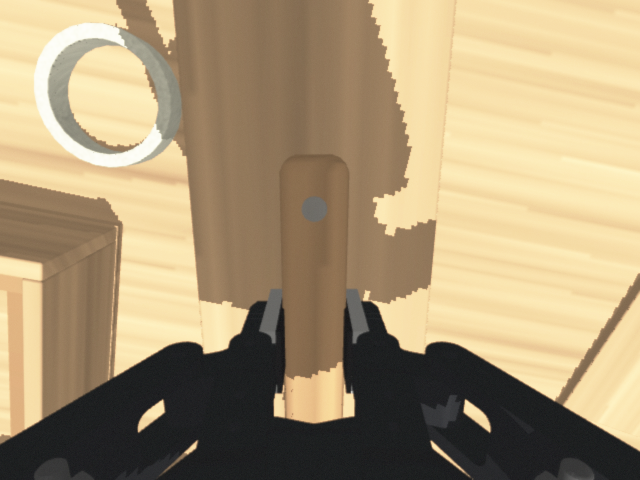

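Run:
```python
from h import *
s=np.load('w3.npy',allow_pickle=True).item()
p=optics.camera_params('wrist');T=p['T_tool_cam']
c=((p['fx'],p['fy'],p['cx'],p['cy']),T[:3,:3],T[:3,3])
for z in(-22,-24,-26):print(onz(c,(314,208.5),z))
go([530,240,330],np.pi)
```

```text
[ 47.20817671   0.80235288 -22.        ]
[ 47.59419151   0.80266979 -24.        ]
[ 47.98020631   0.8029867  -26.        ]
dp [-112.7  -35.7 -161.5] ang [0.001 0.002 0.193]
```

```bash
python3 -m creep '[{"dp":[-22,-7,-32],"angular":[0,0,0.04],"fingers":10},{"dp":[-45,-14,-64],"angular":[0,0,0.08],"fingers":10},{"dp":[-67,-21,-97],"angular":[0,0,0.12],"fingers":10},{"dp":[-90,-28,-129],"angular":[0,0,0.16],"fingers":10},{"dp":[-113,-36,-161],"angular":[0,0,0.193],"fingers":10}]';  python3 -m creep '[{"dp":[0,0,0],"angular":[0,0,0],"fingers":10},{"dp":[0,0,0],"angular":[0,0,0],"fingers":10},{"dp":[0,0,0],"angular":[0,0,0],"fingers":10}]';python3 - <<'E'
from h import *
s=r.sense();cv2.imwrite('pics/w4.png',optics.grab_frame('wrist'));np.save('w4.npy',s,allow_pickle=True)
print(s['eef_pos'],s['tcp_rot'])
E
```

```text
clock: 3.97
eef_pos: [530.5, 239.3, 327.9]
tcp_rot: [-3.141, -0.003, 3.14]
contact_force: [0.6, 1.7, -2.4]
opening: 0.239
clock: 4.22
eef_pos: [528.9, 239.3, 325.6]
tcp_rot: [-3.14, -0.004, -3.141]
contact_force: [0.4, -0.2, -1.7]
opening: 0.239
[528.89162482 239.29457252 325.5641542 ] [-3.13999666 -0.00410001 -3.14125117]
```

View pics/w4.png

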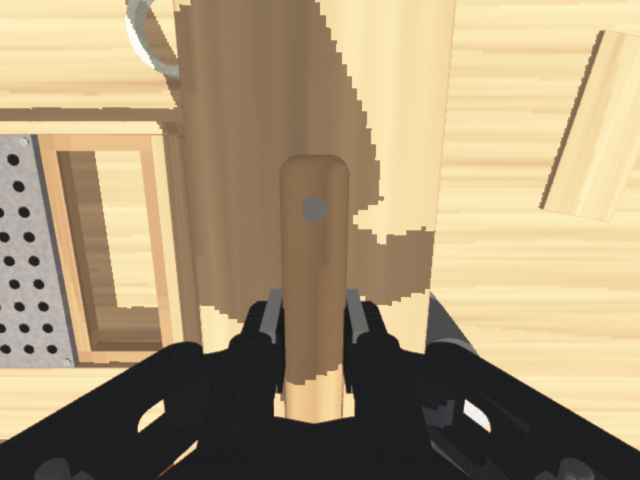

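Run:
```python
import cv2
im=cv2.imread('pics/w4.png')
cv2.imwrite('pics/w4a.png',cv2.resize(im[105:375,20:220],None,fx=2.2*1.3333/1.3333,fy=2.2,interpolation=cv2.INTER_CUBIC))
```

```text
(no output)
```

View pics/w4a.png

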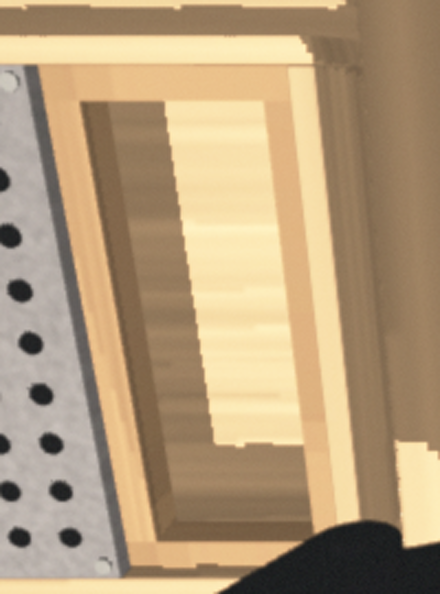

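Run:
```python
from h import *
s=np.load('w4.npy',allow_pickle=True).item()
c=cam('wrist',s)
f=lambda u,v,z=100: onz(c,(u/2.2+20-.3,v/2.2+105-.3),z)
A,B,C,D=f(290,66),f(25,66),f(118,577),f(335,520)
print(A,B,C,D, 'outer',f(308,37),f(0,577))
print('w',A-B,'len',C-B, np.arctan2((C-B)[1],(C-B)[0]),np.arctan2((D-A)[1],(D-A)[0]))
B9,C9=f(38,66,91),f(130,575,91);print(B9,C9)
print('screws panel',f(8,80),f(103,566))
```

```text
[459.92068665  89.58162675 100.        ] [460.1463243  -21.64283623 100.        ] [704.87121022 -23.28846786 100.        ] [672.76344903  87.77007385 100.        ] outer [448.30156907  98.35678246 100.        ] [705.09793464 -82.07883497 100.        ]
w [ -0.22563765 111.22446297   0.        ] len [244.72488591  -1.64563163   0.        ] -0.006724313381258136 -0.008511020677397202
[460.16440775 -22.44856004  91.        ] [709.69880228 -23.41772923  91.        ]
screws panel [465.84327713 -29.92828528 100.        ] [698.67518459 -29.69428454 100.        ]
```

Run:
```python
from h import *
go([585.1,32.3,220],np.pi-.006)
```

```text
dp [ -57.  -206.9  105.5] ang [-0.002 -0.005  0.007]
```

```bash
python3 -m creep '[{"dp":[-8,-30,15],"angular":[0,0,0.006],"fingers":10},{"dp":[-16,-60,30],"angular":[0,0,0.006],"fingers":10},{"dp":[-24,-90,45],"angular":[0,0,0.006],"fingers":10},{"dp":[-32,-120,60],"angular":[0,0,0.006],"fingers":10},{"dp":[-42,-150,75],"angular":[0,0,0.006],"fingers":10}]';  python3 -m creep '[{"dp":[-5,-20,10],"angular":[0,0,0],"fingers":10},{"dp":[-10,-40,20],"angular":[0,0,0],"fingers":10},{"dp":[-15,-56,30],"angular":[0,0,0],"fingers":10},{"dp":[-15,-56,30],"angular":[0,0,0],"fingers":10},{"dp":[-15,-56,30],"angular":[0,0,0],"fingers":10}]';python3 - <<'E'
from h import *
go([585.1,32.3,130],np.pi-.006)
s=r.sense();cv2.imwrite('pics/w5.png',optics.grab_frame('wrist'));np.save('w5.npy',s,allow_pickle=True)
cv2.imwrite('pics/t5.png',optics.grab_frame('top'))
cv2.imwrite('pics/s5.png',optics.grab_frame('side')[150:330,220:440].repeat(3,0).repeat(3,1))
print(s['eef_pos'],s['tcp_rot'])
E
```

```text
clock: 4.68
eef_pos: [570.1, 88.8, 250.5]
tcp_rot: [-3.141, -0.004, 3.137]
contact_force: [0.0, 0.2, -2.3]
opening: 0.24
clock: 5.1
eef_pos: [585.0, 33.5, 221.0]
tcp_rot: [-3.142, -0.005, 3.135]
contact_force: [-0.7, 0.2, -2.0]
opening: 0.24
dp [-0.5 -1.2 91. ] ang [ 0.    -0.005 -0.001]
[584.98049498  33.50378431 220.98070163] [-3.1415915  -0.00459769  3.13491799]
```

View pics/w5.png

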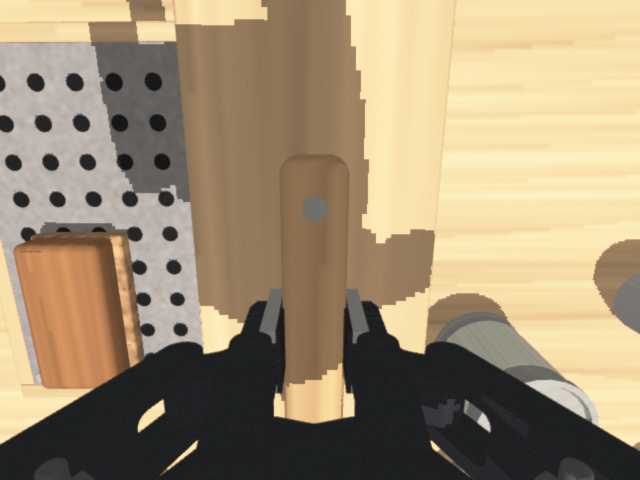

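View pics/s5.png

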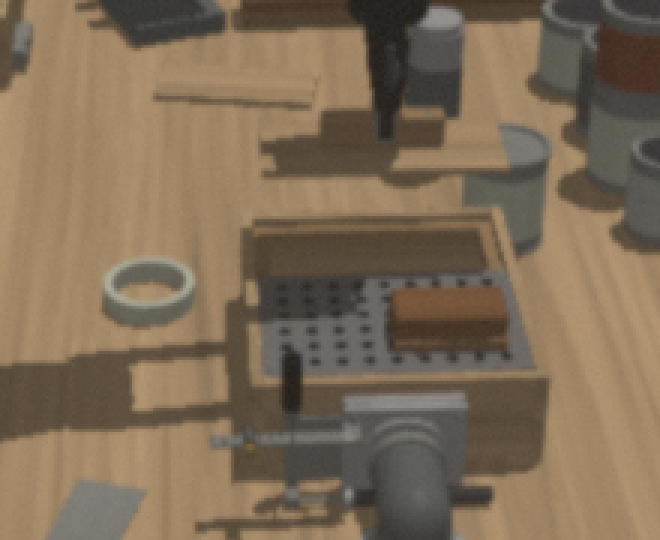

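```bash
python3 -m creep '[{"dp":[0,-1,20],"angular":[0,0,0],"fingers":10},{"dp":[0,-1,45],"angular":[0,0,0],"fingers":10},{"dp":[0,-1,70],"angular":[0,0,0],"fingers":10},{"dp":[0,-1,85],"angular":[0,0,0],"fingers":10},{"dp":[0,-1,88],"angular":[0,0,0],"fingers":10}]';  python3 -m creep '[{"dp":[0,0,0],"angular":[0,0,0],"fingers":10},{"dp":[0,0,0],"angular":[0,0,0],"fingers":10}]';python3 - <<'E'
from h import *
go([585.1,32.3,110],np.pi-.006)
s=r.sense();cv2.imwrite('pics/w6.png',optics.grab_frame('wrist'));np.save('w6.npy',s,allow_pickle=True)
cv2.imwrite('pics/t6.png',optics.grab_frame('top')[160:280,280:400].repeat(5,0).repeat(5,1))
cv2.imwrite('pics/s6.png',optics.grab_frame('side')[150:330,220:440].repeat(3,0).repeat(3,1))
E
```

```text
clock: 5.67
eef_pos: [584.9, 33.7, 132.8]
tcp_rot: [-3.142, -0.004, 3.137]
contact_force: [-0.6, -0.5, -2.3]
opening: 0.234
clock: 5.83
eef_pos: [587.6, 33.3, 136.3]
tcp_rot: [3.141, 0.001, 3.137]
contact_force: [0.5, 0.3, -2.0]
opening: 0.24
dp [ 2.5 -1.1 26.3] ang [0.    0.001 0.001]
```

View pics/w6.png

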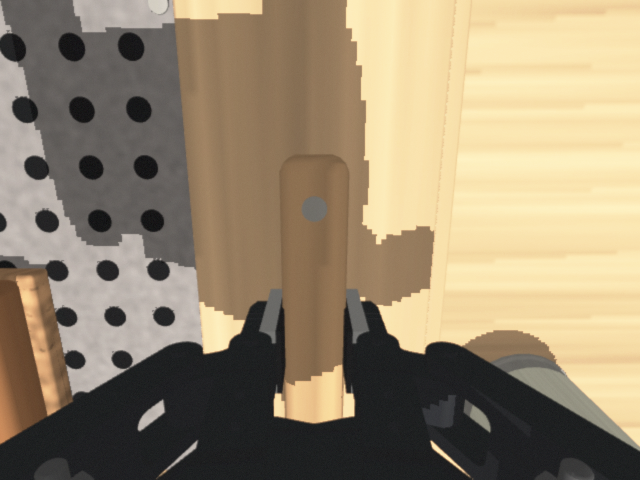

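View pics/s6.png

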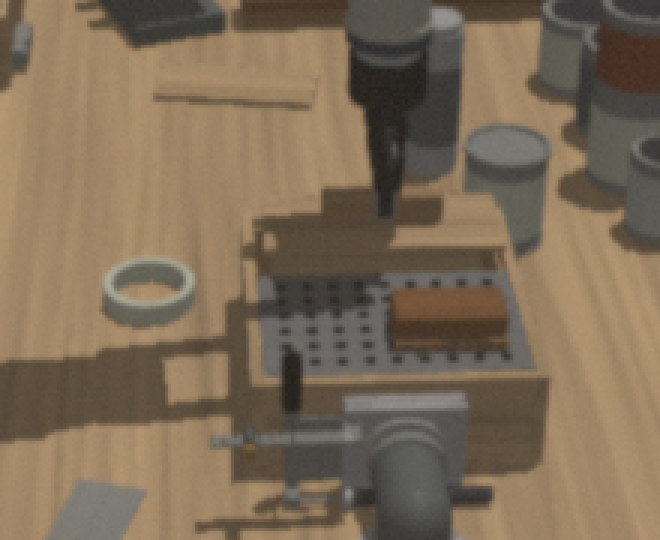

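View pics/t6.png

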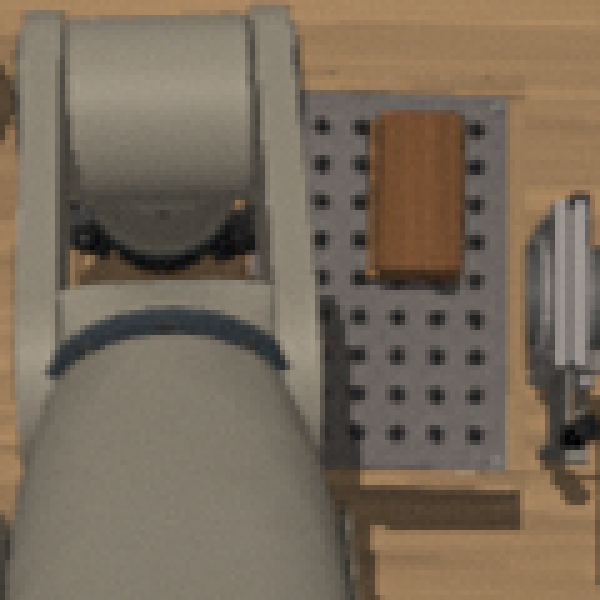

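```bash
python3 - <<'E'
from h import *
s=np.load('w6.npy',allow_pickle=True).item()
print(s['eef_pos'],r.sense()['eef_pos'],r.sense()['tcp_rot'])
c=cam('wrist',s)
print(onz(c,(158,4),100), onz(c,(466,5),100),onz(c,(440,240),100))
c=cam('side')
print(proj(c,[582.5,33.1,100]))
E
python3 -m creep '[{"dp":[0,0,0],"angular":[0,0,0],"fingers":10},{"dp":[0,0,0],"angular":[0,0,0],"fingers":10}]'
```

```text
[587.58885762  33.34202591 136.30533096] [587.94215733  32.981128   136.75231054] [3.14143800e+00 2.38583246e-03 3.13605029e+00]
[466.35425792 -29.56766489 100.        ] [467.17493873  96.59416446 100.        ] [567.1470429   94.60715446 100.        ]
[345.6004161  231.50250921]
clock: 6.15
eef_pos: [587.4, 32.8, 136.1]
tcp_rot: [3.142, 0.001, 3.136]
contact_force: [-0.4, 0.7, -2.3]
opening: 0.239
```

```bash
python3 -m creep '[{"dp":[1.2,-0.3,4],"angular":[0,0,0],"fingers":10},{"dp":[2.2,-0.6,8],"angular":[0,0,0],"fingers":10},{"dp":[2.2,-0.6,11],"angular":[0,0,0],"fingers":10},{"dp":[2.2,-0.6,11],"angular":[0,0,0],"fingers":10},{"dp":[2.2,-0.6,11],"angular":[0,0,0],"fingers":10}]'; python3 -m creep '[{"dp":[0,0,2],"angular":[0,0,0],"fingers":10},{"dp":[0,0,4],"angular":[0,0,0],"fingers":10},{"dp":[0,0,4],"angular":[0,0,0],"fingers":10}]'
```

```text
clock: 6.57
eef_pos: [584.5, 32.1, 123.8]
tcp_rot: [-3.142, -0.001, 3.136]
contact_force: [0.8, -1.6, -2.3]
opening: 0.237
clock: 6.82
eef_pos: [584.6, 32.1, 119.9]
tcp_rot: [-3.142, -0.0, 3.136]
contact_force: [0.5, -0.5, -3.1]
opening: 0.238
```

```bash
for i in 1 2; do python3 -m creep '[{"dp":[0,0,2],"angular":[0,0,0],"fingers":10},{"dp":[0,0,3],"angular":[0,0,0],"fingers":10},{"dp":[0,0,3],"angular":[0,0,0],"fingers":10}]'|egrep 'eef|force|rot'; done;  python3 - <<'E'
from h import *
cv2.imwrite('pics/w7.png',optics.grab_frame('wrist'))
cv2.imwrite('pics/s7.png',optics.grab_frame('side')[190:310,290:410].repeat(5,0).repeat(5,1))
E
```

```text
eef_pos: [584.7, 32.1, 117.0]
tcp_rot: [-3.142, -0.0, 3.136]
contact_force: [0.3, -1.2, -1.5]
eef_pos: [584.7, 32.1, 114.0]
tcp_rot: [-3.142, -0.0, 3.136]
contact_force: [-0.1, -0.8, -2.9]
```

View pics/w7.png

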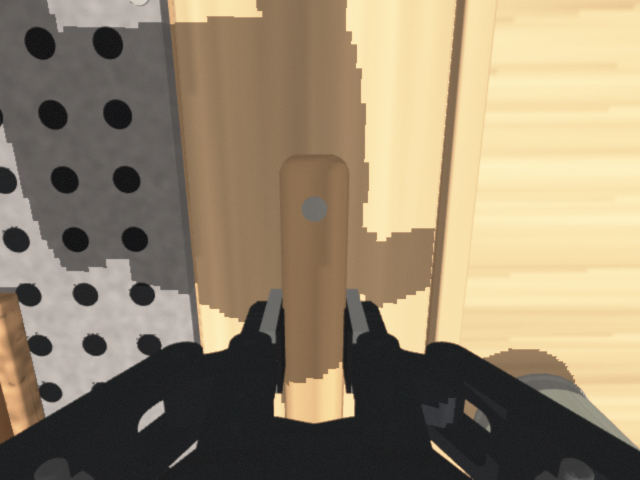

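View pics/s7.png

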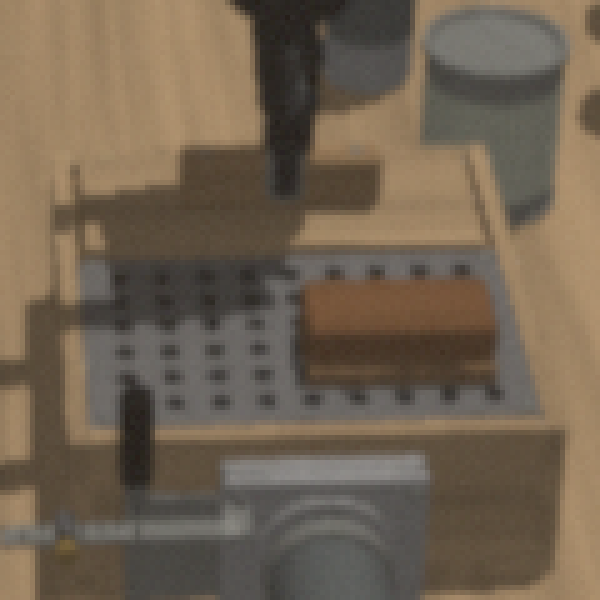

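```bash
for i in 1 2; do python3 -m creep '[{"dp":[0,0,1.5],"angular":[0,0,0],"fingers":10},{"dp":[0,0,2.5],"angular":[0,0,0],"fingers":10},{"dp":[0,0,2.5],"angular":[0,0,0],"fingers":10}]'|egrep 'eef|force|rot'; done
```

```text
eef_pos: [584.7, 32.1, 111.5]
tcp_rot: [-3.142, -0.0, 3.136]
contact_force: [0.2, -0.5, -2.5]
eef_pos: [584.9, 32.1, 109.8]
tcp_rot: [3.142, 0.0, 3.136]
contact_force: [-1.9, -0.6, 4.5]
```

```bash
python3 -m creep '[{"dp":[0,0,0],"angular":[0,0,0],"fingers":24},{"dp":[0,0,0],"angular":[0,0,0],"fingers":30},{"dp":[0,0,0],"angular":[0,0,0],"fingers":36},{"dp":[0,0,0],"angular":[0,0,0],"fingers":45},{"dp":[0,0,0],"angular":[0,0,0],"fingers":50}]'; python3 -m creep '[{"dp":[0,0,-5],"angular":[0,0,0],"fingers":50},{"dp":[0,0,-25],"angular":[0,0,0],"fingers":50},{"dp":[0,0,-55],"angular":[0,0,0],"fingers":50},{"dp":[0,0,-85],"angular":[0,0,0],"fingers":60},{"dp":[0,0,-115],"angular":[0,0,0],"fingers":60}]'; python3 -m creep '[{"dp":[0,0,0],"angular":[0,0,0],"fingers":60},{"dp":[0,0,0],"angular":[0,0,0],"fingers":60}]'
python3 - <<'E'
from h import *
s=r.sense();cv2.imwrite('pics/w8.png',optics.grab_frame('wrist'));np.save('w8.npy',s,allow_pickle=True)
cv2.imwrite('pics/s8.png',optics.grab_frame('side')[190:310,290:410].repeat(5,0).repeat(5,1))
E
```

```text
clock: 8.33
eef_pos: [584.9, 32.1, 109.3]
tcp_rot: [-3.142, 0.0, 3.136]
contact_force: [1.2, -0.3, -0.4]
opening: 0.583
clock: 8.75
eef_pos: [584.5, 32.1, 225.8]
tcp_rot: [-3.142, -0.0, 3.136]
contact_force: [0.7, 0.1, -0.1]
opening: 0.704
clock: 8.92
eef_pos: [586.0, 32.2, 226.5]
tcp_rot: [3.141, 0.004, 3.136]
contact_force: [0.7, 1.1, -0.6]
opening: 0.701
```

View pics/w8.png

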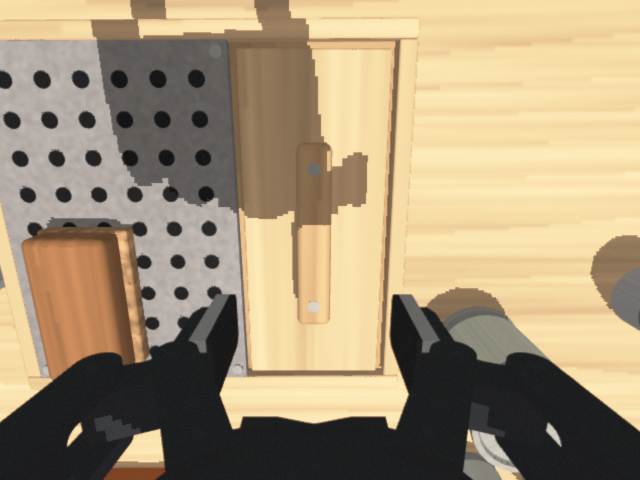

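View pics/s8.png

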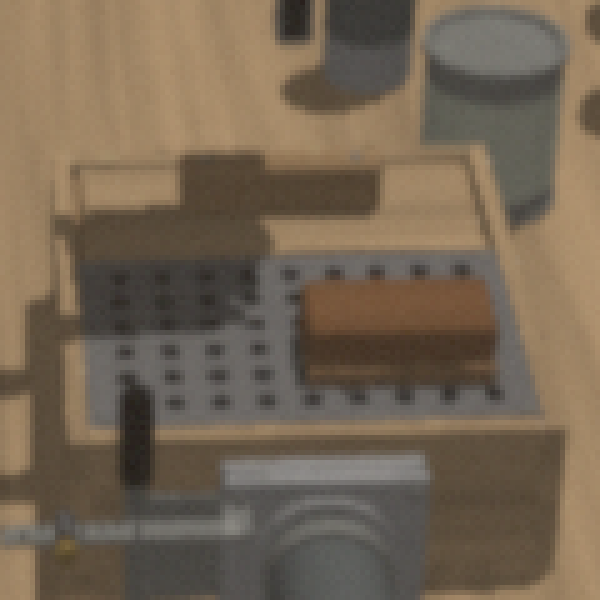

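The board is seated in the bay with gaps all round. The handle screws are at (314,170) and (313,307), and the panel screws at (215,51) and (238,370).

Run:
```python
from h import *
s=np.load('w8.npy',allow_pickle=True).item()
c=cam('wrist',s)
a=onz(c,(314,170),134);b=onz(c,(313,307),134);print((a+b)/2,np.linalg.norm(a-b),np.arctan2((b-a)[1],(b-a)[0]))
print((onz(c,(215,51),100)+onz(c,(238,370),100))/2)
q=np.array([onz(c,p,100) for p in((235,46),(394,44),(379,371),(250,373))]);print(q,q.mean(0))
# gate in top/side first pics
print(s['eef_pos'])
ct,cs=cam('top'),cam('side')
# grip top: side crop (308,268)/4+(240,200); top crop(634,268?)
sg=(309/4+240,270/4+200)
for t in((632,268),(638,264),(628,275)): print(tri(ct,(t[0]/3.6+220,t[1]/3.6+170),cs,sg))
e,d=ray(cs,sg); t=(152-e[2])/d[2]; print(e+d*t)
# clip brass & line in side: at (252,385)
print('clip',onz(cs,(252/4+240,383/4+200),88),'ptr?',onz(cs,(309/4+240,383/4+200),88))
go([420,-190,260],-np.pi/2)
```

```text
[582.77151336  32.50645328 134.        ] 90.12993596160263 -0.011244837088317762
[582.74520554 -29.08493365 100.        ]
[[463.33196535 -16.68458995 100.        ]
 [462.61265289  83.82538234 100.        ]
 [700.64627887  84.57177566 100.        ]
 [702.14445498 -19.11933893 100.        ]] [582.18383803  33.14830728 100.        ]
[586.01760541  32.22015393 226.54911549]
(array([ 484.68991684, -224.24648941,  152.58116693]), np.float64(2.8396187906950106))
(array([ 486.09652553, -228.75186895,  156.0154067 ]), np.float64(6.193558625549392))
(array([ 481.91367729, -221.25642155,  150.04340878]), np.float64(3.1055054462823324))
[ 483.3140072  -223.71937092  152.        ]
clip [ 444.61622342 -258.23403036   88.        ] ptr? [ 481.56800611 -260.1270246    88.        ]
dp [ 163.  -223.   -36.1] ang [ 1.000e-03 -1.000e-03 -1.577e+00]
```

```bash
python3 -m creep '[{"dp":[12,-30,-3],"angular":[0,0,0.12],"fingers":60},{"dp":[24,-60,-6],"angular":[0,0,0.24],"fingers":60},{"dp":[36,-90,-9],"angular":[0,0,0.36],"fingers":60},{"dp":[48,-120,-12],"angular":[0,0,0.48],"fingers":60},{"dp":[58,-150,-14],"angular":[0,0,0.6],"fingers":60}]'
for i in 1 2 3 4 5; do python3 -m creep '[{"dp":[0,0,0],"angular":[0,0,0.12],"fingers":60},{"dp":[0,0,0],"angular":[0,0,0.24],"fingers":60},{"dp":[0,0,0],"angular":[0,0,0.36],"fingers":60},{"dp":[0,0,0],"angular":[0,0,0.48],"fingers":60},{"dp":[0,0,0],"angular":[0,0,0.6],"fingers":60}]' | egrep 'eef|rot'; done;  python3 - <<'E'
from h import *
print(r.sense()['qpos'].round(2),r.sense()['clock'])
go([470,-215,245],-np.pi/2)
E
```

```text
clock: 9.43
eef_pos: [524.1, -118.4, 236.9]
tcp_rot: [-3.14, -0.003, 2.53]
contact_force: [1.5, -0.2, -0.5]
opening: 0.705
eef_pos: [524.9, -117.5, 236.6]
tcp_rot: [-3.139, -0.002, 1.93]
eef_pos: [525.0, -117.3, 236.6]
tcp_rot: [-3.138, 0.0, 1.33]
eef_pos: [525.0, -117.3, 236.6]
tcp_rot: [-3.139, 0.002, 0.73]
eef_pos: [525.0, -117.3, 236.6]
tcp_rot: [-3.141, 0.003, 0.13]
eef_pos: [525.0, -117.3, 236.5]
tcp_rot: [3.141, 0.003, -0.47]
[-0.22  0.21  1.81 -0.    1.12  1.82] 11.5167
dp [ -4.8 112.   -8.4] ang [0.002 0.002 1.101]
```

```bash
python3 -m creep '[{"dp":[-1,22,-2],"angular":[0,0,0.12],"fingers":60},{"dp":[-2,45,-4],"angular":[0,0,0.24],"fingers":60},{"dp":[-3,68,-6],"angular":[0,0,0.36],"fingers":60},{"dp":[-4,90,-8],"angular":[0,0,0.48],"fingers":60},{"dp":[-5,112,-8],"angular":[0,0,0.6],"fingers":60}]'>/dev/null
python3 -m creep '[{"dp":[0,0,0],"angular":[0,0,0.12],"fingers":60},{"dp":[0,0,0],"angular":[0,0,0.24],"fingers":60},{"dp":[0,0,0],"angular":[0,0,0.36],"fingers":60},{"dp":[0,0,0],"angular":[0,0,0.48],"fingers":60},{"dp":[0,0,0],"angular":[0,0,0.5],"fingers":60}]' | egrep 'eef|rot';
python3 -m creep '[{"dp":[0,0,0],"angular":[0,0,0],"fingers":60},{"dp":[0,0,0],"angular":[0,0,0],"fingers":60},{"dp":[0,0,0],"angular":[0,0,0],"fingers":60}]' | egrep 'eef|rot';  python3 - <<'E'
from h import *
s=r.sense();cv2.imwrite('pics/w9.png',optics.grab_frame('wrist'));np.save('w9.npy',s,allow_pickle=True)
print(s['qpos'].round(2),s['clock'],s['eef_pos'],s['tcp_rot'])
E
```

```text
eef_pos: [470.4, -215.2, 244.7]
tcp_rot: [3.139, 0.001, -1.57]
eef_pos: [471.1, -215.3, 245.8]
tcp_rot: [3.141, 0.0, -1.561]
[-0.43  0.17  1.84  0.    1.13  2.7 ] 12.6 [ 471.14072373 -215.27468165  245.82183048] [ 3.14083422e+00  3.92541881e-04 -1.56133269e+00]
```

View pics/w9.png

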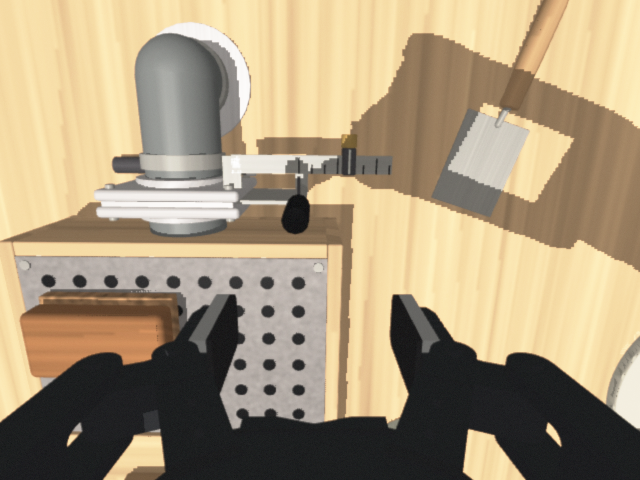

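Run:
```python
import cv2
im=cv2.imread('pics/w9.png')
cv2.imwrite('pics/w9a.png',cv2.resize(im[120:245,260:400],None,fx=4.5,fy=4.5,interpolation=cv2.INTER_CUBIC))
```

```text
(no output)
```

View pics/w9a.png

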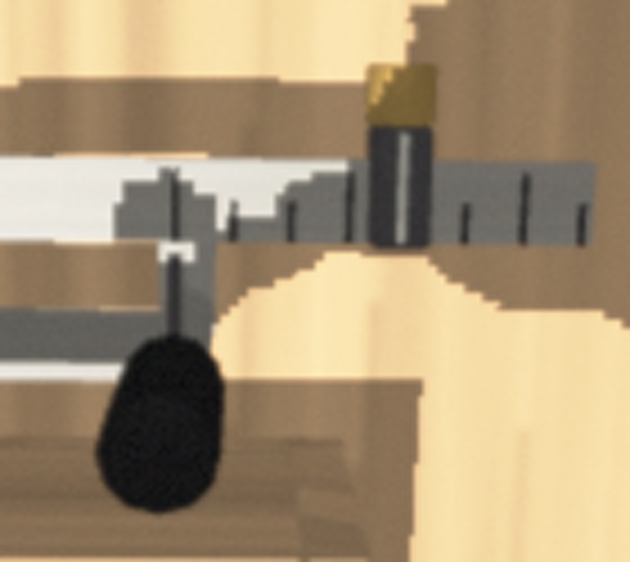

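Run:
```python
from h import *
s=np.load('w9.npy',allow_pickle=True).item()
c=cam('wrist',s)
f=lambda u,v,z: onz(c,((u+.5)/4.5+260-.5,(v+.5)/4.5+120-.5),z)
print('ptr',f(174,250,88),'clip',f(402.5,244,88),'d',f(174,250,88)-f(402.5,244,88))
print('tick',f(291,240,88)-f(349,240,88))
print('grip top',f(158,452,152), 'r',f(98,452,152)-f(219,452,152))
print('grip mid',f(178,385,96))
e=f(160,452,152)
go([e[0],e[1],170],-np.pi/2)
```

```text
ptr [ 482.00239142 -252.33346988   88.        ] clip [ 442.86398324 -253.78812603   88.        ] d [39.13840818  1.45465615  0.        ]
tick [9.92836571 0.11066835 0.        ]
grip top [ 481.75685572 -231.16315504  152.        ] r [16.84748287  0.18788385  0.        ]
grip mid [ 481.00630117 -230.38014622   96.        ]
dp [ 16.  -10.1  76. ] ang [0.    0.    0.009]
```

```bash
python3 -m creep '[{"dp":[4,-3,15],"angular":[0,0,0.009],"fingers":60},{"dp":[8,-6,35],"angular":[0,0,0.009],"fingers":60},{"dp":[12,-8,55],"angular":[0,0,0.009],"fingers":60},{"dp":[16,-10,70],"angular":[0,0,0.009],"fingers":60},{"dp":[16,-10,72],"angular":[0,0,0.009],"fingers":60}]'>/dev/null
python3 -m creep '[{"dp":[0,0,0],"angular":[0,0,0],"fingers":60},{"dp":[0,0,0],"angular":[0,0,0],"fingers":60},{"dp":[0,0,0],"angular":[0,0,0],"fingers":60}]' | egrep 'eef|rot';  python3 - <<'E'
from h import *
s=r.sense();cv2.imwrite('pics/w10.png',optics.grab_frame('wrist'));np.save('w10.npy',s,allow_pickle=True)
print(s['clock'],s['eef_pos'],s['tcp_rot'])
go([481.7,-231,112],-1.578)
E
```

```text
eef_pos: [481.9, -231.5, 175.4]
tcp_rot: [-3.14, -0.001, -1.573]
13.3167 [ 481.93666001 -231.45664326  175.37981842] [-3.14025748e+00 -6.16551031e-04 -1.57272641e+00]
dp [-0.5  0.4 63.5] ang [-0.002 -0.001  0.005]
```

View pics/w10.png

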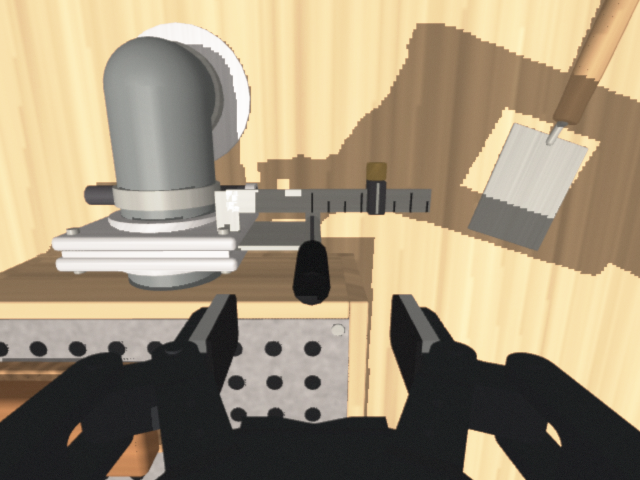

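The grip at (312,285) is centred between the fingers. The clip is at (376,196). I'll go down and close.

```bash
python3 -m creep '[{"dp":[0,0,20],"angular":[0,0,0],"fingers":60},{"dp":[0,0,45],"angular":[0,0,0],"fingers":60},{"dp":[0,0,60],"angular":[0,0,0],"fingers":60},{"dp":[0,0,63],"angular":[0,0,0],"fingers":60},{"dp":[0,0,63],"angular":[0,0,0],"fingers":60}]'
python3 -m creep '[{"dp":[0,0,0],"angular":[0,0,0],"fingers":30},{"dp":[0,0,0],"angular":[0,0,0],"fingers":10},{"dp":[0,0,0],"angular":[0,0,0],"fingers":5},{"dp":[0,0,0],"angular":[0,0,0],"fingers":5},{"dp":[0,0,0],"angular":[0,0,0],"fingers":5}]' 60
python3 -m creep '[{"dp":[0,0,0],"angular":[0,0,0],"fingers":5},{"dp":[0,0,0],"angular":[0,0,0],"fingers":5},{"dp":[0,0,0],"angular":[0,0,0],"fingers":5}]';python3 - <<'E'
from h import *
s=r.sense();cv2.imwrite('pics/w11.png',optics.grab_frame('wrist'));np.save('w11.npy',s,allow_pickle=True)
E
```

```text
clock: 13.78
eef_pos: [481.2, -231.1, 111.2]
tcp_rot: [3.141, 0.0, -1.573]
contact_force: [0.3, 0.4, -0.4]
opening: 0.704
clock: 14.2
eef_pos: [483.0, -231.8, 112.6]
tcp_rot: [-3.138, -0.001, -1.573]
contact_force: [2.6, 1.0, 6.0]
opening: 0.191
clock: 14.45
eef_pos: [483.1, -231.7, 112.6]
tcp_rot: [-3.138, -0.001, -1.573]
contact_force: [3.0, 1.9, 7.2]
opening: 0.19
```

View pics/w11.png

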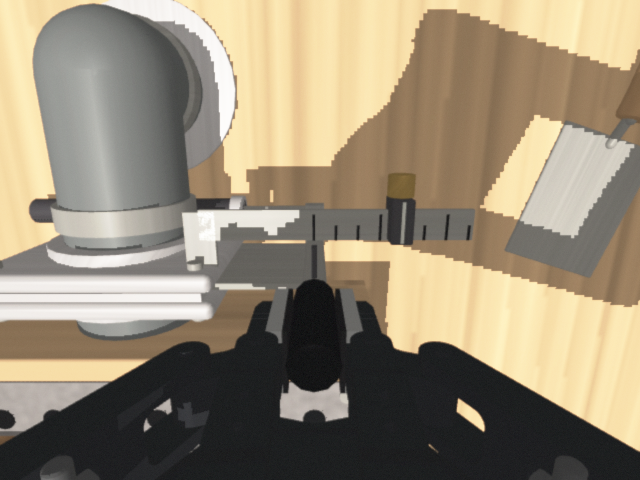

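```bash
python3 -m creep '[{"dp":[0,2,0],"angular":[0,0,0],"fingers":5},{"dp":[0,6,0],"angular":[0,0,0],"fingers":5},{"dp":[0,10,0],"angular":[0,0,0],"fingers":5},{"dp":[0,14,0],"angular":[0,0,0],"fingers":5},{"dp":[0,18,0],"angular":[0,0,0],"fingers":5}]'
python3 -m creep '[{"dp":[0,4,0],"angular":[0,0,0],"fingers":5},{"dp":[0,8,0],"angular":[0,0,0],"fingers":5},{"dp":[0,12,0],"angular":[0,0,0],"fingers":5},{"dp":[0,14,0],"angular":[0,0,0],"fingers":5},{"dp":[0,14,0],"angular":[0,0,0],"fingers":5}]'
python3 - <<'E'
from h import *
s=r.sense();im=optics.grab_frame('wrist');cv2.imwrite('pics/w12.png',cv2.resize(im[180:320,250:450],None,fx=4,fy=4,interpolation=cv2.INTER_CUBIC));np.save('w12.npy',s,allow_pickle=True)
im=cv2.imread('pics/w11.png');cv2.imwrite('pics/w11a.png',cv2.resize(im[180:320,250:450],None,fx=4,fy=4,interpolation=cv2.INTER_CUBIC))
E
```

```text
clock: 14.92
eef_pos: [465.5, -231.8, 112.6]
tcp_rot: [-3.137, -0.001, -1.573]
contact_force: [6.3, 1.8, 5.1]
opening: 0.192
clock: 15.33
eef_pos: [451.4, -231.8, 112.6]
tcp_rot: [-3.137, -0.001, -1.574]
contact_force: [6.8, 2.3, 4.2]
opening: 0.196
```

View pics/w12.png

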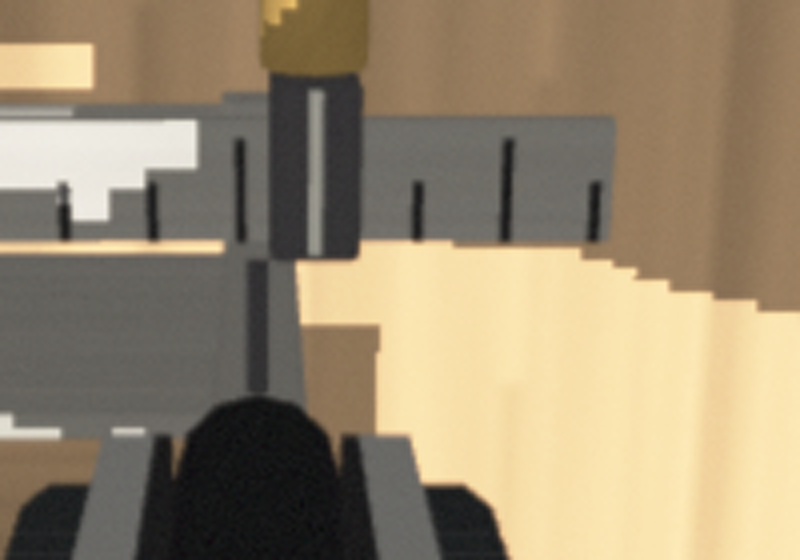

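View pics/w11a.png

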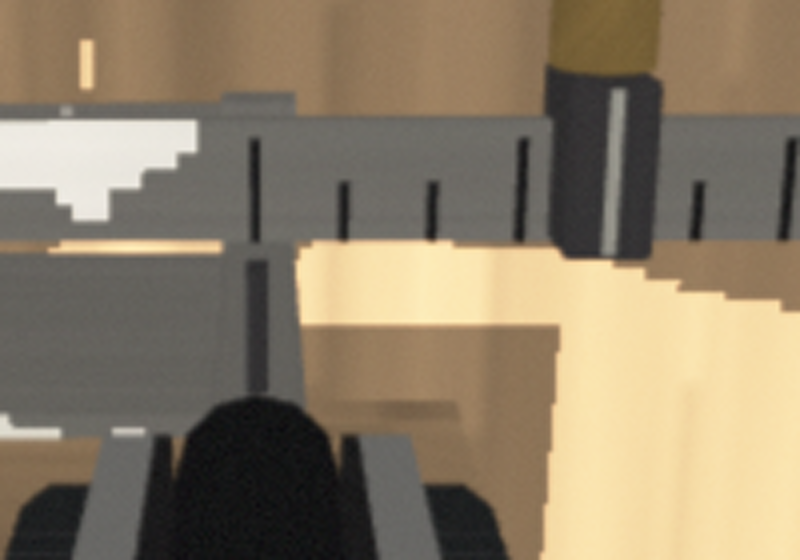

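The pointer is at (258,258) and the clip line at (316,255), with about 9 px/mm. That leaves about 6.5 mm to go.

```bash
python3 -m creep '[{"dp":[0,2,0],"angular":[0,0,0],"fingers":5},{"dp":[0,4,0],"angular":[0,0,0],"fingers":5},{"dp":[0,6,0],"angular":[0,0,0],"fingers":5},{"dp":[0,6.5,0],"angular":[0,0,0],"fingers":5},{"dp":[0,6.5,0],"angular":[0,0,0],"fingers":5}]'
python3 -m creep '[{"dp":[0,0,0],"angular":[0,0,0],"fingers":5},{"dp":[0,0,0],"angular":[0,0,0],"fingers":5},{"dp":[0,0,0],"angular":[0,0,0],"fingers":5},{"dp":[0,0,0],"angular":[0,0,0],"fingers":5},{"dp":[0,0,0],"angular":[0,0,0],"fingers":5}]'
python3 - <<'E'
from h import *
s=r.sense();im=optics.grab_frame('wrist');cv2.imwrite('pics/w13.png',cv2.resize(im[180:320,250:450],None,fx=4,fy=4,interpolation=cv2.INTER_CUBIC))
im=optics.grab_frame('top');cv2.imwrite('pics/t13.png',cv2.resize(im[170:310,220:440],None,fx=3.6,fy=3.6,interpolation=cv2.INTER_CUBIC))
im=optics.grab_frame('side');cv2.imwrite('pics/s13.png',im)
E
```

```text
clock: 15.8
eef_pos: [445.3, -231.8, 112.6]
tcp_rot: [-3.137, -0.001, -1.574]
contact_force: [7.0, 2.9, 4.9]
opening: 0.195
clock: 16.22
eef_pos: [445.4, -231.8, 112.6]
tcp_rot: [-3.137, -0.001, -1.574]
contact_force: [6.7, 2.6, 5.6]
opening: 0.196
```

View pics/w13.png

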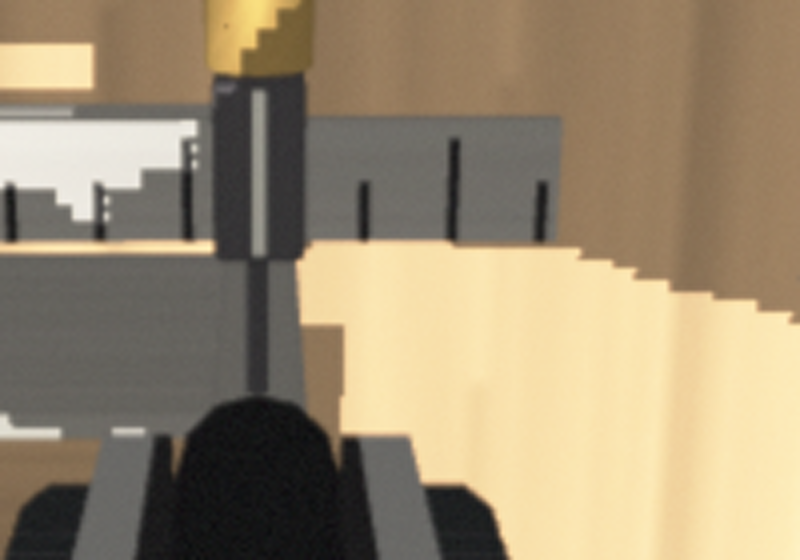

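View pics/s13.png

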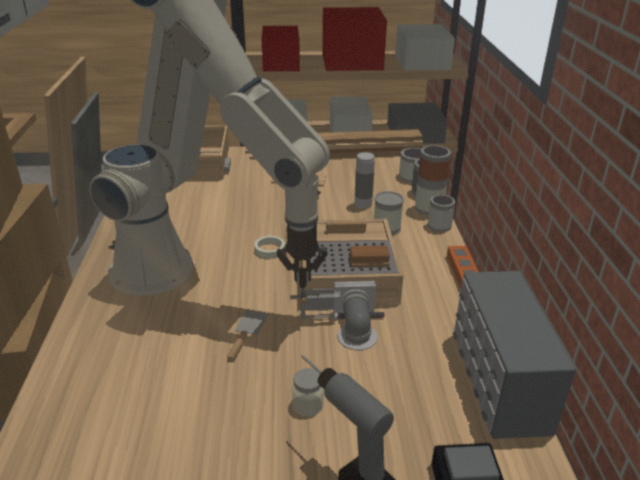

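The pointer (258,270) meets the clip's line (259,255), the hold is steady, and the board lies undisturbed in the bay. I'm handing in.

```bash
python3 -c "
from rig import r
s=r.sense();print(s['eef_pos'],s['contact_force'],s['opening']);print(r.sign_off())"
```

```text
[ 445.35356788 -231.76527438  112.60459735] [7.91244373 2.37052486 4.50651083] 0.1923241388297658
the job is handed in; nothing more can be done
None
```

The board is in the bay and released, and the gate is held open at the index clip. I handed in at about 16 s, and the hand-in gave no verdict.

- **Board:** I lowered it by its handle until it touched the ledges, let go and backed off. After release, the wrist camera put the handle at (582.8, 32.5) mm, against (582.5, 33.1) mm for the bay centre. That is within 1 mm, and the board is turned about 0.005 rad from the bay. The height was not measured directly: ledge contact came at a finger height of 109.8 mm, against 109.7 mm expected. The picture shows a gap all round.
- **Gate:** I gripped the sleeve at a 60 N setting and pulled it out about 38 mm. The pointer and the clip's line are about 0.1 mm apart in the last wrist picture. The arm held still for 0.4 s, and the wrist force along the pull read about 7–8 N, close to the spring's expected pull.
- **Disagreement:** Before the pull, I measured 39.1 mm from pointer to clip, but the scale ticks during the pull and the last picture put it nearer 38 mm. I went by the pictures, because the difference is well inside the 5 mm tolerance.
- **Other items:** The last side picture shows the other items apparently where they started. I saw no sign that the clip moved, but I did not measure any of these positions again.

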